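# Make up the wheel-hub kit and the brake kit

## Task

Make up the two service kits. In the tray with the upright pin, slip the ball bearing over the pin so that it lies flat on the tray floor, then the small spacer ring over the same pin so that it lies flat on the bearing, and set the hub nut down flat, flange down as it lies now, in the empty bay beside the pin. In the other tray, lay the brake pad flat in the long bay, as it lies now with its lining up, and stand the caliper piston upright, open end up, in the short bay; let go of everything and leave it at rest.

Things in the scene. Friction and masses are not known exactly. Their poses are not given: they have to be found in the camera images.
- bearing_mid (a point): Steel ball bearing, a thick flat ring with a dark seal between its two races: outer diameter 56, bore 30, height 22 mm, 0.22 kg, lying flat. The point is at its centre, 11 mm above its underside; z up along its axis.
- spacer_mid (a point): Plain aluminium spacer ring: outer diameter 40, bore 19, height 18 mm, 0.08 kg, lying flat. The point is at its centre, 9 mm above its underside; z up along its axis.
- hub_nut_mid (a point): Steel hexagonal nut with a round flange at its foot: 36 mm across flats (41.6 across corners), total height 26, of which the lowest 5 is the flange, diameter 46; hole 23 through; 0.15 kg; lying flange down. Point at its centre, 13 mm above its underside; z up along its axis; its y axis is square to a pair of flats (as are the directions 60 and 120 degrees from it).
- brake_pad_mid (a point): Brake pad lying flat: below, a dark steel backing plate 100 (along its y) by 45 (its x) by 6 mm; on it a grey friction lining in two blocks with a groove between, 78 (y) by 41 (x) by 12 mm high. Total height 18 mm, 0.25 kg. Point at its centre, 9 mm above its underside; z up.
- piston_mid (a point): Steel brake caliper piston, a plain cylindrical cup standing on its closed end with its open end up: outer diameter 42, height 40, wall 4 mm, 0.18 kg. The point is at its centre, 20 mm above its underside; z up along its axis.
- hub_tray: Fixed shallow tray, black rim, grey floor, with a steel pin, 90 (x) by 167 mm (y); floor 3, wall and divider tops 9 mm above the table, walls 3 thick. Origin: centre of its underside, on the table; z up. Pin bay: inside 84 x 84, centre x 0, y -38.5, where the pin stands: diameter 24 to 19 mm above the table, 13 to 43 mm, cone tip to 47. Empty bay for the nut: inside 84 (x) by 74 (y), centre x 0, y +43.5 mm.
- brake_tray: Fixed shallow tray, black rim, grey floor, without a pin, 90 (x) by 211 mm (y); floor 3, wall and divider tops 9 mm above the table, walls 3 thick. Origin: centre of its underside, on the table; z up. Long bay for the pad: inside 84 (x) by 128 (y), centre x 0, y -38.5. Short bay for the piston: inside 84 (x) by 74 (y), centre x 0, y +65.5 mm.
Things that resemble listed ones, but are neither listed nor needed, are in the scene too. Leave any red or yellow look-alike of the part that bears bearing_mid alone.

How it is judged:
By the outcome, as a careful person would: the job done as asked, in the order asked, and still so for the second after the job is handed in, with the robot touching nothing.
It also fails if it takes over 120 s, if anything falls off the work surface, if the arm or the gripper's body presses on something with over 40 N, if the wrist force passes 120 N, or if a joint passes its speed limit or range.

## Robot

A 6-joint arm with a two-finger parallel gripper is mounted at the origin on the work surface. World frame = base frame: x ahead of the robot, y to its left, z up, the work surface at z = 0. Lengths are in m, angles in degrees, forces in N, time in s.
With the tool pointing down it reaches from about 0.325 to 0.9 m from the base axis. Payload 6.1 kg.
Tool frame: the origin (TCP) lies midway between the tips of the shut fingers; the grasp point (between the pads) lies 19 mm behind it (arm.grip_point_offset is the distance from the TCP to the grasp point, in m); z points along the fingers, y is the direction in which the jaws open and shut (so a half turn about z gives the same grasp; the last joint's range is limited). The gripper opens to 87 mm and grips with 3 to 60 N. Pads are 19 mm wide; open, the fingers measure 117 mm over their backs; the gripper's body (75 mm by 190 mm) begins 51 mm behind the grasp point.
Start: joints at [58.608, 12.628, 87.462, -0, 79.91, -7.225], TCP at [0.256, 0.57, 0.223] pointing down, gripper open.
Joint ranges: [-170.65, 170.65], [-52.31, 119.04], [5.05, 147.46], [-71.25, 251.25], [11.57, 151.72], [-153.62, 153.62]. Speed limits (degrees/s): [147.25, 147.25, 172.46, 180, 180, 180].

## Interface

Orientations are given as [roll, pitch, yaw] about the fixed x, y, z axes, in that order (R = Rz(yaw) Ry(pitch) Rx(roll)).
In Python, from station import readout, optics, arm gives the robot as it stands.
- The arm moves only by the shell command python3 -m jog 'ROWS' [FORCE]. ROWS is a JSON object of lists of equal length, an entry for each row: "fingers": the closure, from -1 (fully open) to 1 (shut); "dp": the shift along the world's x, y, z each as a share of 0.25 m, from -1 to 1, a list of three; "roll": the turn about the world's z as a share of 45 degrees, from -1 to 1. In form: {"fingers": [fingers, ...], "dp": [[x, y, z], ...], "roll": [roll, ...]}. A call has 1 to 20 rows; each row shifts and turns the commanded pose from where the row before left it; what a row does not reach is not made up. A row lasts 1/8 s, in which the tool goes at most 62.5 mm and 10.7 degrees, less where a joint would pass 70% of its speed; a pose out of reach is approached as far as the arm can. A call with a number of a shift or a turn outside -1 to 1 is refused whole. A call with a gripper value outside its range is refused whole. The fingers move at their own pace and stop on an object; FORCE is the grip in N (left out, the last holds). Time passes only in rows, so rows that do not move let the fingers close. It gives the time, the measured TCP pose, the force and the opening at its end, in the units of the state.
- readout.read_state(): the state, without advancing time (a new reading comes with each control period).
- optics.get_image(name): name is "scene" or "top" or "wrist"; returns (picture, depth): 384x512x3 uint8, red, green, blue; 384x512 float32, m along the optical axis (not along the pixel's ray), 0 where there is no reading.
- optics.camera_params(name): a dict with "camera_matrix" (3x3 intrinsics, pixels), "extrinsics" (4x4, takes a point from camera to world coordinates). Camera axes: x right, y up, looking along -z (the intrinsics and any distortion apply to the point x, -y, -z); pixel columns grow to the right and rows downward; lengths in m; the calibration is good to about 2 mm. A picture is of the moment at which its call begins: read the wrist's pose just before it. camera_params takes no time and is no camera call; for the wrist camera it gives the pose at the moment of the call.
- arm.finish_job(): hands the job in, once; it reports no verdict.
The state is a dict: "time": time; "joints": joint angles; "qvel": joint speeds; "tau": joint torques, N m; "eef_pos": TCP position; "orientation": TCP orientation; "ft_force": force on the tool from outside, world axes, zero at the start; "ft_torque": the same for the moment, N m; "opening": finger opening in m.
Only numpy, scipy, OpenCV 4.12 (cv2) and the standard library are available. Lean on these libraries where they do the work, as an engineer would, in place of code of your own. Each camera call takes 0.05 s, during which the arm holds its last target.

## Working session

There is one attempt and no reset: what is moved stays moved. The work goes in short steps, Python scripts to look and compute and a shell command to move; the robot and the scene stay as the last step left them, time stands still between calls to the robot, and variables do not carry over. Pictures are saved under pics/ and viewed, and the job is handed in when it is done.

```bash
ls; mkdir -p pics; python3 - <<'E'
from station import readout, optics, arm
import cv2, numpy as np
print(readout.read_state())
for n in ["scene","top","wrist"]:
    p=optics.camera_params(n); print(n,p)
    im,d=optics.get_image(n)
    np.savez(f"{n}0.npz",im=im,d=d,K=p["camera_matrix"],E=p["extrinsics"])
    cv2.imwrite(f"pics/{n}0.png",im[:,:,::-1])
E
```

```text
pics
{'time': 0.0, 'joints': array([ 5.86097019e+01,  1.26744518e+01,  8.75252676e+01,  5.61738068e-04,
        7.99090565e+01, -7.22532528e+00]), 'qvel': array([ 0.06647692, -0.10746275,  0.00075394,  0.0625294 , -0.01332388,
       -0.00972781]), 'tau': array([ 1.93759383e-04, -4.94621587e+01, -3.87369561e+01,  6.98655308e-02,
        5.71672758e-02, -1.09721404e-04]), 'eef_pos': array([0.25553776, 0.56970666, 0.22145038]), 'orientation': array([-1.79892157e+02, -1.42293913e-02,  1.55834915e+02]), 'ft_force': array([-0.26551055,  1.01157479,  0.01697303]), 'ft_torque': array([0.01497113, 0.00944023, 0.02620328]), 'opening': 0.08688320856177803}
scene {'camera_matrix': array([[391.78282462,   0.        , 260.0701199 ],
       [  0.        , 391.78282462, 199.35686304],
       [  0.        ,   0.        ,   1.        ]]), 'extrinsics': array([[-5.34917313e-01, -6.19857647e-01,  5.74142809e-01,
         1.09790674e+00],
       [ 8.44904413e-01, -3.92463938e-01,  3.63467455e-01,
         3.16150894e-01],
       [ 3.22659929e-05,  6.79520827e-01,  7.33656217e-01,
         7.17474576e-01
[... 265 characters left out ...]
, 'extrinsics': array([[ 0.01026626,  0.98628207, -0.16474916,  0.42042493],
       [-0.99977879,  0.01314888,  0.01641595,  0.00247889],
       [ 0.01835703,  0.16454418,  0.98619888,  1.01243001],
       [ 0.        ,  0.        ,  0.        ,  1.        ]])}
wrist {'camera_matrix': array([[320.07130874,   0.        , 252.29393591],
       [  0.        , 320.07130874, 193.4311174 ],
       [  0.        ,   0.        ,   1.        ]]), 'extrinsics': array([[ 0.40911156, -0.87243529, -0.26736565,  0.18233839],
       [ 0.91248287,  0.39062263,  0.12160996,  0.60326443],
       [-0.00165775, -0.29371862,  0.95589049,  0.38319109],
       [ 0.        ,  0.        ,  0.        ,  1.        ]])}
```

View pics/top0.png

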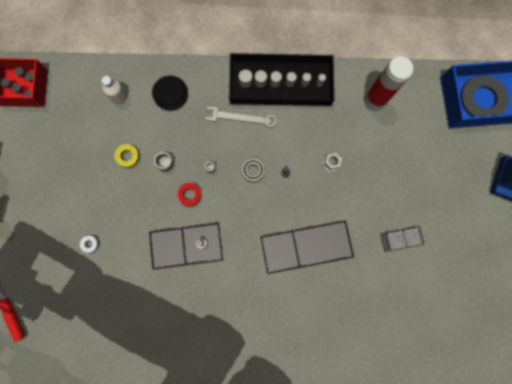

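View pics/scene0.png

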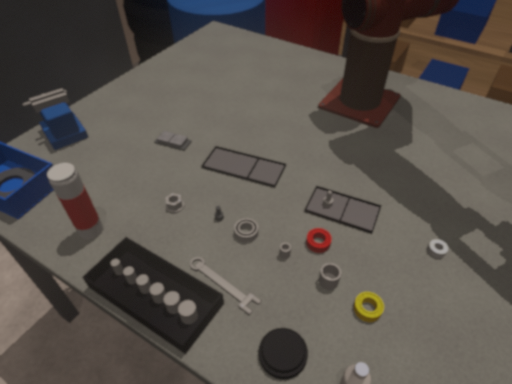

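View pics/wrist0.png

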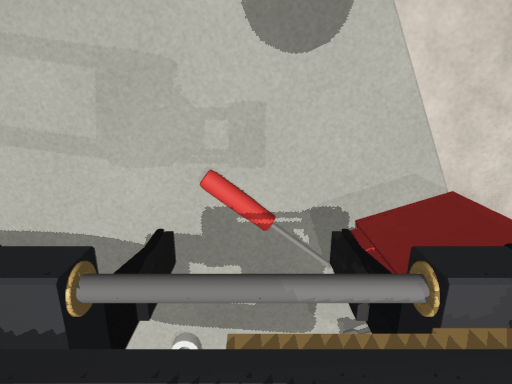

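```bash
cat > h.py <<'E'
import numpy as np, cv2
def ray(K,E,u,v):
    d=np.array([(u-K[0,2])/K[0,0],-(v-K[1,2])/K[1,1],-1.0])
    return E[:3,3],E[:3,:3]@d
def onplane(K,E,u,v,z):
    o,d=ray(K,E,u,v); t=(z-o[2])/d[2]; return o+t*d
def proj(K,E,P):
    p=(np.linalg.inv(E)@np.append(P,1))[:3]; return np.array([K[0,0]*p[0]/-p[2]+K[0,2],K[1,1]*p[1]/p[2]+K[1,2]])
def cloud(d,K,E):
    v,u=np.indices(d.shape); pc=np.stack([(u-K[0,2])/K[0,0]*d,-(v-K[1,2])/K[1,1]*d,-d],-1)
    return pc@E[:3,:3].T+E[:3,3]
def load(n):
    z=np.load(n); return z['im'],z['d'],z['K'],z['E']
E
python3 - <<'E'
from h import *
im,d,K,E=load('top0.npz')
C=cloud(d,K,E)
for n,(u,v) in dict(yel=(126,156),cup=(164,161),small=(210,166),ring=(252,170),cone=(286,172),nut=(333,161),white=(89,243),pad=(402,238),red=(190,195),htray=(186,246),btray=(307,247)).items():
    w=C[v-14:v+15,u-14:u+15,2]; print(n,onplane(K,E,u,v,0.01).round(3),'max z',np.percentile(w,97).round(3),'min',np.percentile(w,5).round(3))
a=cv2.resize(im[140:280,70:220],None,fx=5,fy=4.2,interpolation=2)
a=cv2.resize(im[140:260,70:230],None,fx=5,fy=5,interpolation=cv2.INTER_CUBIC)
cv2.imwrite('pics/c1.png',a[:,:,::-1])
a=cv2.resize(im[145:275,225:385],None,fx=4.6,fy=4.6,interpolation=cv2.INTER_CUBIC)
cv2.imwrite('pics/c2.png',a[:,:,::-1])
im,d,K,E=load('scene0.npz')
a=cv2.resize(im[180:320,260:460],None,fx=4,fy=4,interpolation=cv2.INTER_CUBIC)
cv2.imwrite('pics/c3.png',a[:,:,::-1])
E
```

```text
yel [0.674 0.298 0.01 ] max z 0.024 min -0.002
cup [0.662 0.205 0.01 ] max z 0.041 min -0.002
small [0.652 0.092 0.01 ] max z 0.03 min -0.003
ring [ 0.643 -0.012  0.01 ] max z 0.025 min -0.002
cone [ 0.639 -0.095  0.01 ] max z 0.036 min -0.003
nut [ 0.669 -0.211  0.01 ] max z 0.028 min -0.003
white [0.461 0.372 0.01 ] max z 0.02 min -0.003
pad [ 0.481 -0.374  0.01 ] max z 0.021 min -0.002
red [0.579 0.138 0.01 ] max z 0.024 min -0.002
htray [0.456 0.143 0.01 ] max z 0.02 min 0.0
btray [ 0.457 -0.145  0.01 ] max z 0.009 min 0.0
```

View pics/c1.png

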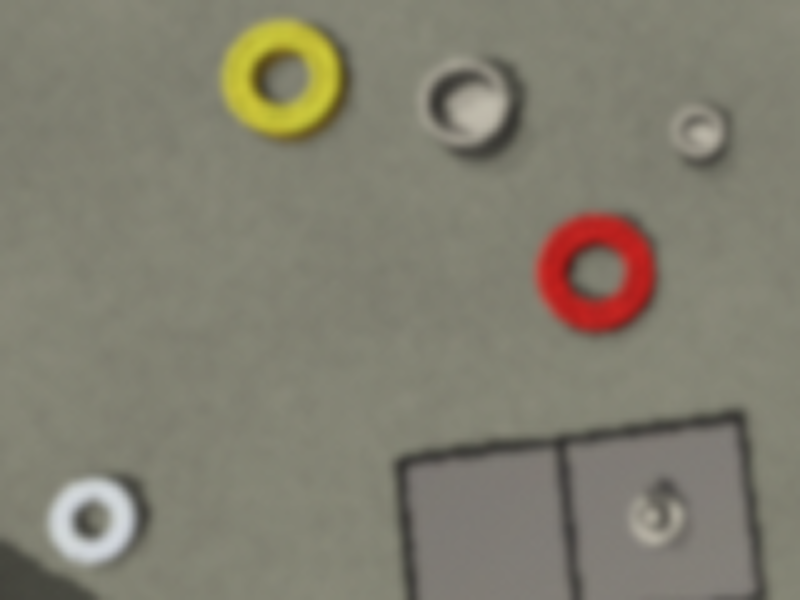

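View pics/c2.png

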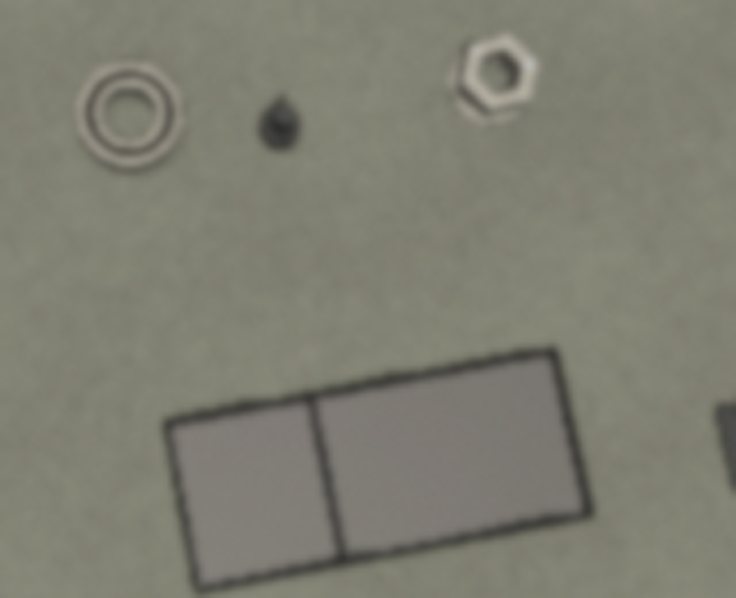

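View pics/c3.png

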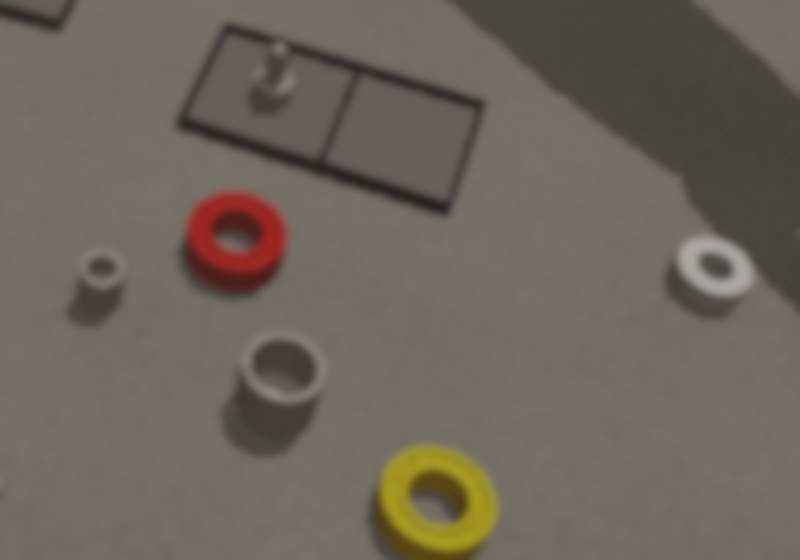

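```bash
cat > m.py <<'E'
from h import *
import sys
# part: height, seed world xy, radius
P=dict(bearing=(.022,(.643,-.012),.045),spacer=(.018,(.461,.372),.035),nut=(.026,(.664,-.211),.04),piston=(.04,(.655,.205),.04),pad=(.018,(.481,-.374),.07),red=(.022,(.579,.138),.04))
for cam in ['top','scene']:
    im,d,K,E=load(cam+'0.npz'); C=cloud(d,K,E)
    print(cam,'table z',np.median(C[...,2][(abs(C[...,0]-.56)<.02)&(abs(C[...,1]-.0)<.1)]).round(4))
    for n,(h,c,r) in P.items():
        # raise image x8 for subpixel: depth mask of upper half of body -> hull -> ellipse
        near=np.hypot(C[...,0]-c[0],C[...,1]-c[1])<r
        m=(near&(C[...,2]>h-.005)&(C[...,2]<h+.006)).astype(np.uint8)
        pts=np.argwhere(m)[:,::-1].astype(float)
        W=np.array([onplane(K,E,u,v,h) for u,v in pts])[:,:2].astype(np.float32)
        hull=cv2.convexHull(W*1000)
        M=cv2.moments(hull); cc=np.array([M['m10'],M['m01']])/M['m00']
        rr=cv2.minAreaRect(hull); el=cv2.fitEllipse(hull)
        print(n,len(pts),'hullcent',cc.round(1),'rect',np.round(rr[0],1),np.round(rr[1],1),round(rr[2],1),'ell',np.round(el[0],1),np.round(el[1],1))
E
python3 m.py
```

```text
top table z 0.0003
bearing 288 hullcent [641.4 -11.9] rect [641.6 -11.4] [52.1 53.4] 0.8 ell [641.3 -11.9] [54.6 55.1]
spacer 188 hullcent [458.1 371.5] rect [458.1 371.5] [37.9 37.3] 4.1 ell [458.1 371.5] [38.5 39.4]
nut 127 hullcent [ 664.9 -206.7] rect [ 664.7 -206.8] [39.4 37.3] 44.0 ell [ 664.8 -206.8] [37.8 40.7]
piston 94 hullcent [656.7 203.4] rect [656.4 203.3] [41.6 38. ] 2.5 ell [656.6 203.3] [39.6 42.2]
pad 558 hullcent [ 479.2 -374.3] rect [ 479.1 -374.2] [40.7 79. ] 11.1 ell [ 479.5 -375.8] [ 49.9 100.2]
red 306 hullcent [579.  140.6] rect [578.9 140.6] [53.4 53.9] 46.7 ell [578.9 140.6] [54.5 55.1]
scene table z -0.0004
bearing 303 hullcent [644.7  -7.8] rect [644.9  -8.4] [57.9 54.5] 32.3 ell [644.7  -7.9] [55.2 58.7]
spacer 193 hullcent [461.2 375.3] rect [461.4 375.3] [37.5 40.3] 32.3 ell [461.3 375.3] [38.8 41.7]
nut 110 hullcent [ 667.7 -202.8] rect [ 667.3 -203.1] [41.  35.7] 41.6 ell [ 667.7 -203.1] [37.6 40.5]
piston 137 hullcent [659.6 207.2] rect [659.4 207.5] [43.1 40. ] 26.3 ell [659.6 207.2] [40.5 43.6]
pad 258 hullcent [ 482.5 -369.1] rect [ 482.8 -369.3] [43.4 79.3] 11.5 ell [ 481.7 -368.4] [52.3 96.7]
red 319 hullcent [582.2 144.6] rect [582.4 144.3] [57.8 53.2] 25.3 ell [582.2 144.7] [53.9 57.8]
```

```bash
cat > t.py <<'E'
from h import *
T=dict(hub=((.456,.143),(90,167)),brake=((.457,-.145),(90,211)))
for cam in ['top','scene']:
    im,d,K,E=load(cam+'0.npz'); C=cloud(d,K,E)
    S=8
    for n,(c,sz) in T.items():
        u0,v0=proj(K,E,np.array([*c,.009])).round().astype(int)
        R=75; x0,y0=u0-R,v0-R
        crop=cv2.resize(im[y0:y0+2*R,x0:x0+2*R],None,fx=S,fy=S,interpolation=cv2.INTER_CUBIC)
        g=cv2.cvtColor(crop,cv2.COLOR_RGB2GRAY)
        lab=cv2.cvtColor(crop,cv2.COLOR_RGB2LAB).astype(int)
        dk=(g<(55 if cam=='top' else 45)).astype(np.uint8)
        nl,L,st,ce=cv2.connectedComponentsWithStats(dk)
        # component with largest bbox containing center
        best=max(range(1,nl),key=lambda i: st[i,2]*st[i,3] if (st[i,0]<R*S<st[i,0]+st[i,2] and st[i,1]<R*S<st[i,1]+st[i,3]) else 0)
        m=(L==best).astype(np.uint8)
        vis=crop.copy(); vis[m>0]=(255,0,0); cv2.imwrite(f'pics/t_{n}_{cam}.png',cv2.resize(vis,(500,500))[:,:,::-1])
        pts=np.argwhere(m)[:,::-1]
        pts=cv2.convexHull(pts.astype(np.int32))[:,0]
        W=np.array([onplane(K,E,(u+.5)/S-.5+x0,(v+.5)/S-.5+y0,.009) for u,v in pts])[:,:2].astype(np.float32)*1000
        rr=cv2.minAreaRect(W); print(cam,n,np.round(rr[0],1),np.round(rr[1],1),round(rr[2],2))
        # inner floor regions
        cs,hi=cv2.findContours(m,cv2.RETR_CCOMP,cv2.CHAIN_APPROX_NONE)
        for q,hh in zip(cs,hi[0]):
            if hh[3]>=0 and cv2.contourArea(q)>5000:
                W=np.array([onplane(K,E,(u+.5)/S-.5+x0,(v+.5)/S-.5+y0,.006) for u,v in cv2.convexHull(q)[:,0]])[:,:2].astype(np.float32)*1000
                r=cv2.minAreaRect(W); print('   bay',np.round(r[0],1),np.round(r[1],1),round(r[2],2))
    # pin: points z>.03 near
    mm=(np.hypot(C[...,0]-.456,C[...,1]-.11)<.06)&(C[...,2]>.03)
    pts=np.argwhere(mm)[:,::-1]; print(cam,'pin px',len(pts),pts.mean(0), 'pts',C[mm].round(3).tolist()[:14])
E
python3 t.py
```

```text
top hub [584.8 155. ] [1.4 3.1] 65.71
top brake [637.4 -93.8] [6.  9.2] 0.82
top pin px 28 [199.60714286 243.17857143] pts [[0.467, 0.111, 0.046], [0.466, 0.108, 0.049], [0.467, 0.107, 0.045], [0.467, 0.105, 0.042], [0.465, 0.114, 0.041], [0.464, 0.111, 0.046], [0.464, 0.108, 0.049], [0.464, 0.106, 0.047], [0.464, 0.104, 0.048], [0.464, 0.102, 0.044], [0.462, 0.113, 0.045], [0.462, 0.111, 0.048], [0.462, 0.109, 0.046], [0.462, 0.106, 0.05]]
scene hub [489.3 -51.9] [0.5 1. ] 32.34
scene brake [ 498.5 -102.4] [8.1 4.1] 87.08
scene pin px 38 [329.44736842 194.18421053] pts [[0.461, 0.105, 0.044], [0.461, 0.108, 0.045], [0.461, 0.11, 0.047], [0.461, 0.113, 0.048], [0.466, 0.107, 0.046], [0.465, 0.109, 0.047], [0.465, 0.112, 0.048], [0.464, 0.114, 0.048], [0.459, 0.115, 0.044], [0.467, 0.106, 0.043], [0.468, 0.108, 0.045], [0.467, 0.11, 0.045], [0.463, 0.112, 0.042], [0.464, 0.114, 0.045]]
```

```bash
sed -i "s/g<(55 if cam=='top' else 45)/g<(92 if cam=='top' else 66)/" t.py; python3 t.py | cut -c1-90; python3 - <<'E'
import cv2,numpy as np
cv2.imwrite('pics/t_all.png',np.hstack([cv2.resize(cv2.imread(f'pics/t_{n}.png'),(260,260)) for n in ['hub_top','brake_top','hub_scene']]))
E
```

```text
top hub [458.2 144.4] [ 93.8 169.7] 7.96
   bay [451.5 187.8] [83.1 72.7] 8.41
   bay [462.2 106.7] [84.4 84. ] 8.34
top brake [ 459.1 -144.2] [ 93.5 212.8] 11.21
   bay [445.2 -79.8] [83.8 74.2] 11.17
   bay [ 465.4 -181.6] [ 83.7 126.6] 11.21
top pin px 28 [199.60714286 243.17857143] pts [[0.467, 0.111, 0.046], [0.466, 0.108, 0.049
scene hub [417.6 163.3] [ 12.8 121.1] 8.47
scene brake [ 463.1 -139.3] [ 95.6 209.3] 11.32
scene pin px 38 [329.44736842 194.18421053] pts [[0.461, 0.105, 0.044], [0.461, 0.108, 0.0
```

View pics/t_all.png

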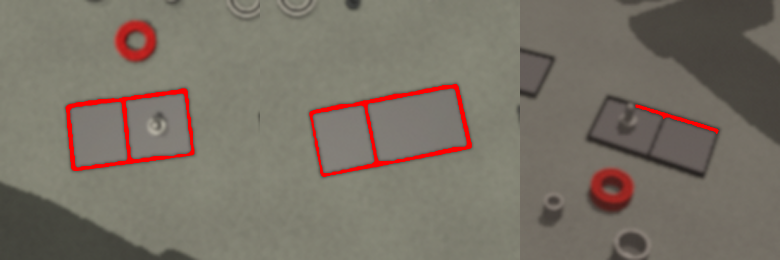

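```bash
python3 -m jog '{"fingers":[-1,-1,-1,-1,-1,-1,-1,-1,-1,-1,-1,-1],"dp":[[0.083,-0.184,0],[0.083,-0.184,0],[0.083,-0.184,0],[0.083,-0.184,0],[0.083,-0.184,0],[0.083,-0.184,0],[0.083,-0.184,0],[0.083,-0.184,0],[0.083,-0.184,0],[0.083,-0.184,0],[0,0,0],[0,0,0]],"roll":[-0.128,-0.128,-0.128,-0.128,-0.128,-0.128,-0.128,-0.128,-0.128,-0.128,0,0]}'
cat > w.py <<'E'
import sys
from h import *
from station import readout, optics
def shot(n):
    s=readout.read_state(); p=optics.camera_params("wrist"); im,d=optics.get_image("wrist")
    K,E=p["camera_matrix"],p["extrinsics"]; np.savez(n+".npz",im=im,d=d,K=K,E=E)
    cv2.imwrite(f"pics/{n}.png",im[:,:,::-1]); print(s["time"],s["eef_pos"].round(4),s["orientation"].round(2),s["opening"].round(4),s["ft_force"].round(1))
shot(sys.argv[1])
E
python3 w.py w1
```

```text
time: 1.65
eef_pos: [0.463, 0.1104, 0.2223]
orientation: [-180.0, -0.0, 98.2]
ft_force: [-0.4, 1.1, 1.4]
opening: 0.0874Traceback (most recent call last):
  File "w.py", line 8, in <module>
    shot(sys.argv[1])
    ~~~~^^^^^^^^^^^^^
  File "w.py", line 7, in shot
    cv2.imwrite(f"pics/{n}.png",im[:,:,::-1]); print(s["time"],s["eef_pos"].round(4),s["orientation"].round(2),s["opening"].round(4),s["ft_force"].round(1))
                                                                                                               ^^^^^^^^^^^^^^^^^^
AttributeError: 'float' object has no attribute 'round'
```

View pics/w1.png

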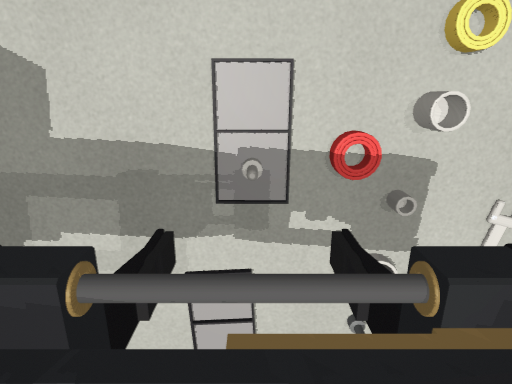

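```bash
sed -i 's/s\["opening"\].round(4)/round(s["opening"],4)/' w.py; python3 - <<'E'
from h import *
im,d,K,E=load('w1.npz')
print('E',E.round(3).tolist())
S=6; x0,y0,x1,y1=200,45,305,215
c=cv2.resize(im[y0:y1,x0:x1],None,fx=S,fy=S,interpolation=cv2.INTER_CUBIC)
g=cv2.cvtColor(c,cv2.COLOR_RGB2GRAY)
m=(g<70).astype(np.uint8)
cs,hi=cv2.findContours(m,cv2.RETR_CCOMP,cv2.CHAIN_APPROX_NONE)
for q,hh in zip(cs,hi[0]):
    if cv2.contourArea(q)>15000:
        z=.006 if hh[3]>=0 else .009
        W=np.array([onplane(K,E,(u+.5)/S-.5+x0,(v+.5)/S-.5+y0,z) for u,v in cv2.convexHull(q)[:,0]])[:,:2].astype(np.float32)*1000
        r=cv2.minAreaRect(W); print('hole' if hh[3]>=0 else 'outer',np.round(r[0],1),np.round(r[1],1),round(r[2],2))
C=cloud(d,K,E)
mm=(np.hypot(C[...,0]-.463,C[...,1]-.108)<.03)
for lo,hi in [(.012,.024),(.038,.052)]:
    k=mm&(C[...,2]>lo)&(C[...,2]<hi); print(k.sum(),C[k].mean(0).round(4),C[k].min(0).round(4),C[k].max(0).round(4))
cv2.imwrite('pics/w1c.png',cv2.resize(im[140:210,215:295],None,fx=7,fy=7,interpolation=cv2.INTER_CUBIC)[:,:,::-1])
# floor height / table
k=mm&(C[...,2]<.01); print('floor',np.median(C[k][:,2]))
E
```

```text
E [[0.99, -0.137, -0.041, 0.452], [0.144, 0.946, 0.29, 0.191], [-0.001, -0.293, 0.956, 0.384], [0.0, 0.0, 0.0, 1.0]]
outer [463.1 107.3] [89.4 87.1] 8.26
198 [0.4628 0.1118 0.0182] [0.4516 0.0974 0.0122] [0.4749 0.1202 0.0239]
113 [0.4633 0.1093 0.0444] [0.4575 0.1019 0.0383] [0.4693 0.115  0.0486]
floor 0.0024811821767539433
```

View pics/w1c.png

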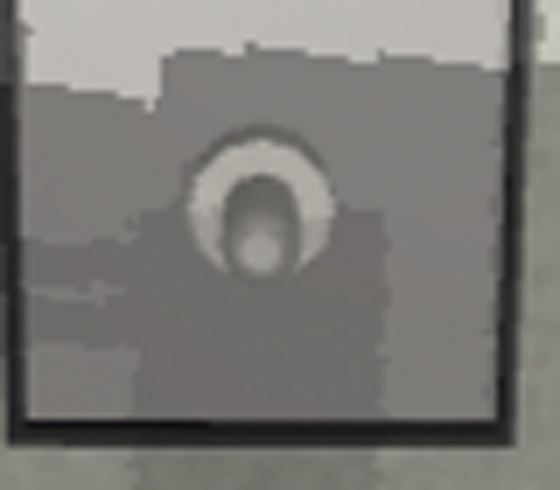

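```bash
python3 -m jog '{"fingers":[-1,-1,-1,-1,-1,-1,-1],"dp":[[0.144,-0.097,0],[0.144,-0.097,0],[0.144,-0.097,0],[0.144,-0.097,0],[0.144,-0.097,0],[0,0,0],[0,0,0]],"roll":[0,0,0,0,0,0,0]}'; python3 w.py w2
cat > c.py <<'E'
import sys
from h import *
# usage: c.py shot height x y r
n,h,x,y,r=sys.argv[1],*map(float,sys.argv[2:6])
im,d,K,E=load(n+'.npz'); C=cloud(d,K,E)
m=(np.hypot(C[...,0]-x,C[...,1]-y)<r)&(C[...,2]>h-.004)&(C[...,2]<h+.005)
p=np.argwhere(m)[:,::-1]; print('px',p.mean(0).round(1),len(p))
W=np.array([onplane(K,E,u,v,h)[:2] for u,v in p],np.float32)*1000
H=cv2.convexHull(W); M=cv2.moments(H); print('cent',round(M['m10']/M['m00'],1),round(M['m01']/M['m00'],1),'ext',W.min(0),W.max(0),'mid',(W.min(0)+W.max(0))/2)
r=cv2.minAreaRect(H); print('rect',np.round(r[0],1),np.round(r[1],1),round(r[2],1)); e=cv2.fitEllipse(H); print('ell',np.round(e[0],1),np.round(e[1],1))
hp=H[:,0]-np.array([M['m10']/M['m00'],M['m01']/M['m00']])
w=[(np.ptp(hp@[np.cos(np.radians(a)),np.sin(np.radians(a))])) for a in range(180)]
s=[w[a]+w[a+60]+w[(a+120)%180] for a in range(60)]; print('hex min-width dir',int(np.argmin(s)),'+60k; mean width',round(min(s)/3,1),round(max(s)/3,1), 'maxdir',int(np.argmax(s)))
E
python3 c.py w2 .022 .642 -.01 .045
```

```text
time: 2.58
eef_pos: [0.6427, -0.0093, 0.222]
orientation: [-179.9, -0.0, 98.3]
ft_force: [-0.6, -0.3, 0.5]
opening: 0.087
2.575 [ 0.6427 -0.0093  0.222 ] [-1.7992e+02 -5.0000e-02  9.8350e+01] 0.087 [-0.6 -0.3  0.5]
px [252.5 169.6] 1268
cent 643.4 -11.1 ext [616.0081   -38.554623] [670.739     16.448784] mid [643.37354  -11.052919]
rect [643.5 -11.4] [54.5 54.4] 8.4
ell [643.4 -11.1] [54.7 55.1]
hex min-width dir 41 +60k; mean width 54.7 55.1 maxdir 31
```

View pics/w2.png

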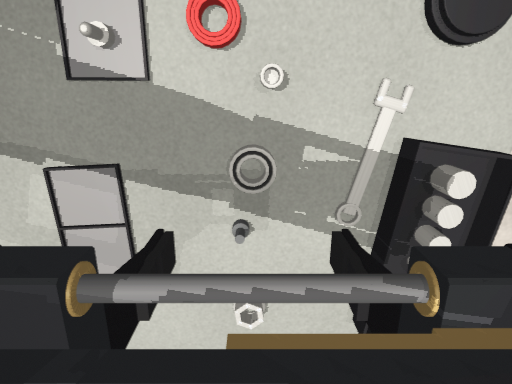

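```bash
python3 -m jog '{"fingers":[-1,-1,-1,-1,-1,-1,-1,-1],"dp":[[0.003,-0.007,-0.2],[0,0,-0.2],[0,0,-0.2],[0,0,-0.16],[0,0,-0.06],[0,0,-0.032],[0,0,0],[0,0,0]],"roll":[0,0,0,0,0,0,0,0]}' 30
```

```text
time: 3.62
eef_pos: [0.6456, -0.0129, 0.0115]
orientation: [179.8, 0.0, 98.2]
ft_force: [0.5, 0.1, -0.1]
opening: 0.087
```

```bash
python3 -m jog '{"fingers":[-1,-1,-1],"dp":[[0,0,0],[0,0,0],[0,0,0]],"roll":[0,0,0]}'; python3 - <<'E'
from station import readout
for i in range(3): print(readout.read_state()['eef_pos'])
E
```

```text
time: 4.0
eef_pos: [0.6442, -0.0128, 0.0098]
orientation: [180.0, 0.0, 98.2]
ft_force: [-0.2, 0.4, 0.0]
opening: 0.0872
[ 0.64424175 -0.01283981  0.00975801]
[ 0.64424175 -0.01283981  0.00975801]
[ 0.64424175 -0.01283981  0.00975801]
```

```bash
python3 -m jog '{"fingers":[-1,1,1,1,1,1,1],"dp":[[0,0.003,-0.008],[0,0,0],[0,0,0],[0,0,0],[0,0,0],[0,0,0],[0,0,0]],"roll":[0,0,0,0,0,0,0]}' 30
```

```text
time: 4.88
eef_pos: [0.6441, -0.012, 0.0075]
orientation: [-180.0, -0.0, 98.2]
ft_force: [0.0, 0.2, 1.4]
opening: 0.0553
```

```bash
python3 -m jog '{"fingers":[1,1,1,1,1,1,1,1,1],"dp":[[0,0,0.16],[0,0,0.16],[-0.144,0.096,0],[-0.144,0.096,0],[-0.144,0.096,0],[-0.144,0.096,0],[-0.144,0.096,0],[0,0,0],[0,0,0]],"roll":[0,0,0,0,0,0,0,0,0]}'; python3 w.py w3
python3 - <<'E'
from station import optics
import numpy as np,cv2
for n in ["top","scene"]:
    p=optics.camera_params(n); im,d=optics.get_image(n)
    np.savez(f"{n}3.npz",im=im,d=d,K=p["camera_matrix"],E=p["extrinsics"])
    cv2.imwrite(f"pics/{n}3.png",im[:,:,::-1])
a=np.load('scene3.npz')['im'][140:260,280:440]
cv2.imwrite('pics/scene3c.png',cv2.resize(a,None,fx=5,fy=5,interpolation=2)[:,:,::-1])
E
```

```text
time: 6.0
eef_pos: [0.4647, 0.1079, 0.0878]
orientation: [179.9, 0.0, 98.3]
ft_force: [0.4, -0.2, -1.2]
opening: 0.0558
6.0 [0.4647 0.1079 0.0878] [1.7993e+02 2.0000e-02 9.8260e+01] 0.0558 [ 0.4 -0.2 -1.2]
```

View pics/w3.png

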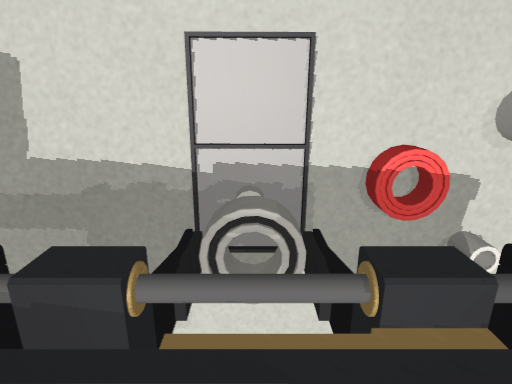

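View pics/scene3c.png

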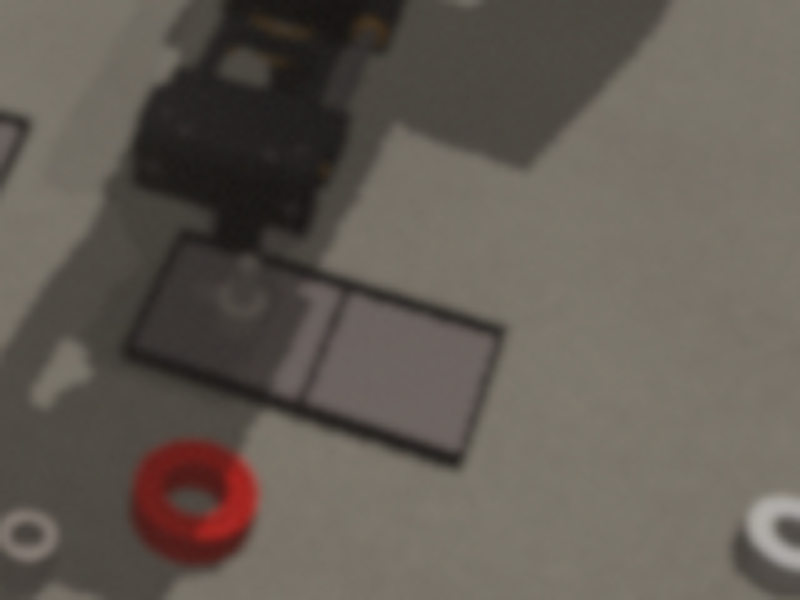

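```bash
cat > held.py <<'E'
import sys
from h import *
n,lo,hi,htop=sys.argv[1],*map(float,sys.argv[2:5]); box=list(map(int,sys.argv[5:9]))
im,d,K,E=load(n+'.npz'); C=cloud(d,K,E)
m=(C[...,2]>lo)&(C[...,2]<hi); k=np.zeros_like(m); k[box[1]:box[3],box[0]:box[2]]=1; m&=k
print(m.sum(), np.median(C[m][:,2]))
p=np.argwhere(m)[:,::-1]; W=np.array([onplane(K,E,u,v,htop)[:2] for u,v in p])
# circle LSQ on outer arc: for each column topmost pixel
T=np.array([onplane(K,E,u,p[p[:,0]==u][:,1].min()-.5,htop)[:2] for u in np.unique(p[:,0])[2:-2]])
A=np.c_[2*T,np.ones(len(T))]; s=np.linalg.lstsq(A,(T**2).sum(1),rcond=None)[0]
print('circle',s[:2].round(4),'r',np.sqrt(s[2]+s[:2]@s[:2]).round(4))
E
python3 held.py w3 .092 .112 .102 195 185 310 270
```

```text
4672 0.10108552719658233
circle [0.4646 0.1122] r 0.0272
```

```bash
python3 - <<'E'
from h import *
for n in ['w1','w2','w3']:
    print(n,np.load(n+'.npz')['E'][:3,3].round(4))
im,d,K,E=load('w3.npz'); C=cloud(d,K,E)
m=(np.hypot(C[...,0]-.463,C[...,1]-.109)<.025)&(C[...,2]>.009)&(C[...,2]<.055)
print(m.sum(),C[m].min(0),C[m].max(0))
k=m&(C[...,2]<.024);print('coll',C[k].min(0).round(4),C[k].max(0).round(4))
k=m&(C[...,2]>.025);print('pin',k.sum(),C[k].min(0).round(4),C[k].max(0).round(4))
for i in range(184,200): print(i,(C[i,238:264,2]*1000).astype(int))
cv2.imwrite('pics/w3c.png',cv2.resize(im[170:290,180:320],None,fx=5,fy=5,interpolation=2)[:,:,::-1])
E
```

```text
w1 [0.452  0.1907 0.3839]
w2 [0.6317 0.0709 0.3837]
w3 [0.4534 0.1882 0.2495]
174 [0.45196852 0.11179144 0.00914579] [0.4727049  0.12038834 0.0199821 ]
coll [0.452  0.1118 0.0091] [0.4727 0.1204 0.02  ]Traceback (most recent call last):
  File "<stdin>", line 8, in <module>
    return umr_minimum(a, axis, None, out, keepdims, initial, where)
ValueError: zero-size array to reduction operation minimum which has no identity
```

```bash
cat > arc.py <<'E'
from h import *
from scipy.optimize import least_squares
def arc(C,K,E,lo,hi,htop,r,box,bot=False):
    m=(C[...,2]>lo)&(C[...,2]<hi); k=np.zeros_like(m); k[box[1]:box[3],box[0]:box[2]]=1; m&=k
    m=cv2.morphologyEx(m.astype(np.uint8),cv2.MORPH_OPEN,np.ones((2,2)))
    p=np.argwhere(m)[:,::-1]; us=np.unique(p[:,0])[1:-1]
    T=np.array([onplane(K,E,u,p[p[:,0]==u][:,1].min()-.5,htop)[:2] for u in us])
    f=least_squares(lambda s:np.hypot(T[:,0]-s[0],T[:,1]-s[1])-r,[T[:,0].mean(),T[:,1].mean()-r/2],loss='soft_l1',f_scale=.0005)
    return f.x.round(4),np.abs(f.fun).mean().round(5),us[[0,-1]]
if __name__=='__main__':
    im,d,K,E=load('w3.npz'); C=cloud(d,K,E)
    print('bearing',arc(C,K,E,.09,.112,.102,.028,(195,180,310,260)))
    print('collar',arc(C,K,E,.009,.024,.019,.012,(230,175,270,200)))
    im,d,K,E=load('w1.npz'); C=cloud(d,K,E)
    print('collar w1',arc(C,K,E,.009,.024,.019,.012,(235,150,270,172)))
    im,d,K,E=load('w2.npz'); C=cloud(d,K,E)
    print('bearing w2',arc(C,K,E,.017,.03,.022,.028,(220,140,280,170)))
E
python3 arc.py
```

```text
bearing (array([0.4653, 0.1114]), np.float64(0.00051), array([197, 309]))
collar (array([0.4637, 0.11  ]), np.float64(0.00018), array([238, 263]))
collar w1 (array([0.4643, 0.1087]), np.float64(0.00024), array([244, 262]))
bearing w2 (array([ 0.6447, -0.0123]), np.float64(0.00025), array([231, 276]))
```

```bash
python3 -m jog '{"fingers":[1,1,1,1,1],"dp":[[-0.0064,-0.006,-0.08],[0,0,-0.08],[0,0,-0.056],[0,0,0],[0,0,0]],"roll":[0,0,0,0,0]}'; python3 w.py w4; python3 - <<'E'
from h import *
im,d,K,E=load('w4.npz'); 
cv2.imwrite('pics/w4c.png',cv2.resize(im[170:290,180:320],None,fx=5,fy=5,interpolation=2)[:,:,::-1])
E
```

```text
time: 6.78
eef_pos: [0.4632, 0.1064, 0.0341]
orientation: [180.0, 0.0, 98.2]
ft_force: [0.4, 0.2, -2.0]
opening: 0.0556
6.775 [0.4632 0.1064 0.0341] [179.96   0.    98.22] 0.0556 [ 0.4  0.2 -2. ]
```

View pics/w4c.png

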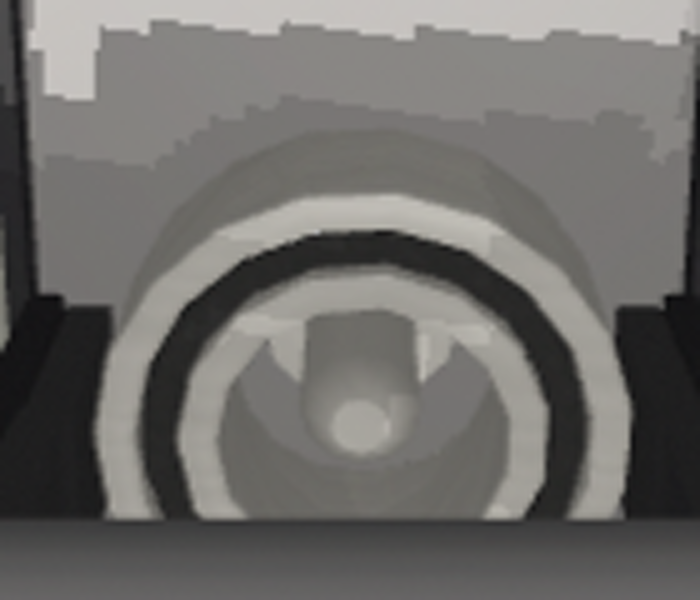

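```bash
python3 - <<'E'
from h import *
from arc import arc
im,d,K,E=load('w4.npz'); C=cloud(d,K,E)
def w(cx,cy,z): return onplane(K,E,cx/5+180-.4,cy/5+170-.4,z)[:2].round(4)
z=.0486
print('bearing arc',arc(C,K,E,.043,.056,z,.028,(198,200,308,255)))
print('outer top',w(364,193,z),'bore top',w(362,310,z),'bore L,R',w(218,420,z),w(508,420,z))
print('outer L,R',w(97,425,z),w(632,425,z))
print('tip',w(360,425,.0455))
m=(C[...,2]>.03)&(C[...,2]<.06);k=np.zeros_like(m);k[225:265,235:270]=1
print(np.percentile(C[m&k][:,2],[50,95]))
E
```

```text
bearing arc (array([0.4641, 0.1079]), np.float64(0.00031), array([200, 307]))
outer top [0.4597 0.1345] bore top [0.4613 0.1222] bore L,R [0.4485 0.108 ] [0.4778 0.1122]
outer L,R [0.4364 0.1057] [0.4904 0.1135]
tip [0.4632 0.1079]
[0.04515105 0.04840655]
```

```bash
python3 -m jog '{"fingers":[1,1,1,1,1],"dp":[[-0.0012,0.0012,-0.02],[0,0,-0.02],[0,0,-0.02],[0,0,-0.02],[0,0,0]],"roll":[0,0,0,0,0]}'
```

```text
time: 7.45
eef_pos: [0.4617, 0.1067, 0.0129]
orientation: [-179.9, -0.0, 98.2]
ft_force: [-0.5, -0.0, -2.4]
opening: 0.0555
```

```bash
python3 -m jog '{"fingers":[1,1,1],"dp":[[0,0,-0.01],[0,0,0],[0,0,0]],"roll":[0,0,0]}'
```

```text
time: 7.82
eef_pos: [0.4623, 0.1068, 0.0111]
orientation: [180.0, 0.0, 98.2]
ft_force: [1.2, 0.2, -2.7]
opening: 0.0557
```

```bash
python3 -m jog '{"fingers":[-0.6,-0.6,-0.6,-0.6],"dp":[[0,0,0],[0,0,0],[0,0,0],[0,0,0]],"roll":[0,0,0,0]}'; python3 w.py w5;  python3 - <<'E'
from h import *
im,d,K,E=load('w5.npz'); C=cloud(d,K,E)
cv2.imwrite('pics/w5c.png',cv2.resize(im[170:290,180:320],None,fx=5,fy=5,interpolation=2)[:,:,::-1])
E
```

```text
time: 8.32
eef_pos: [0.4624, 0.1068, 0.0112]
orientation: [180.0, 0.0, 98.2]
ft_force: [-1.1, 0.9, 0.4]
opening: 0.0693
8.325 [0.4624 0.1068 0.0112] [179.98   0.    98.23] 0.0693 [-1.1  0.9  0.4]
```

View pics/w5c.png

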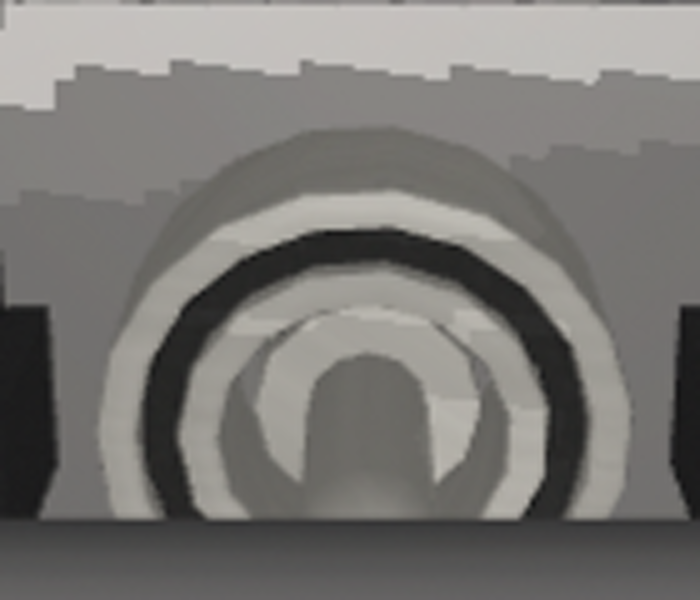

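```bash
python3 -m jog '{"fingers":[-0.6,-1,-1,-1,-1,-1,-1,-1,-1,-1,-1,-1],"dp":[[0,0,0.2],[0,0,0.2],[0,0,0.2],[0,0,0.2],[0,0,0.044],[-0.012,0.213,0],[0,0.213,0],[0,0.213,0],[0,0.213,0],[0,0.213,0],[0,0,0],[0,0,0]],"roll":[0,0,0,0,0,0,0,0,0,0,0,0]}'; python3 w.py w6; python3 c.py w6 .018 .4595 .3735 .035
```

```text
time: 9.88
eef_pos: [0.4585, 0.3725, 0.2205]
orientation: [-179.9, 0.1, 98.3]
ft_force: [-0.0, -0.4, -0.5]
opening: 0.0869
9.875 [0.4585 0.3725 0.2205] [-1.7987e+02  9.0000e-02  9.8280e+01] 0.0869 [-0.  -0.4 -0.5]
px [253.2 166.3] 694
cent 459.4 374.0 ext [439.64243 354.34274] [479.0349  393.66287] mid [459.33868 374.0028 ]
rect [459.5 374. ] [38.6 39. ] 35.2
ell [459.4 374. ] [38.9 39.2]
hex min-width dir 35 +60k; mean width 38.9 39.2 maxdir 1
```

View pics/w6.png

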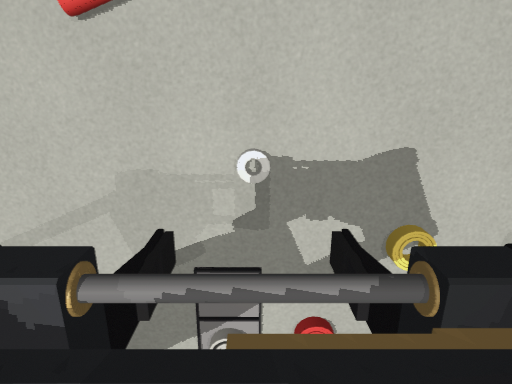

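```bash
python3 -m jog '{"fingers":[-1,-1,-1,-1,-1,-1,-1,-1],"dp":[[0.003,0.005,-0.2],[0,0,-0.2],[0,0,-0.2],[0,0,-0.16],[0,0,-0.06],[0,0,-0.032],[0,0,0],[0,0,0]],"roll":[0,0,0,0,0,0,0,0]}'
```

```text
time: 10.92
eef_pos: [0.4613, 0.375, 0.0109]
orientation: [179.8, -0.1, 98.2]
ft_force: [0.3, -0.7, -0.1]
opening: 0.0869
```

```bash
python3 -m jog '{"fingers":[-1,-1,1,1,1,1,1,1,1],"dp":[[-0.002,-0.003,-0.018],[0,0,0],[0,0,0],[0,0,0],[0,0,0],[0,0,0],[0,0,0],[0,0,0],[0,0,0]],"roll":[0,0,0,0,0,0,0,0,0]}' 25
```

```text
time: 12.05
eef_pos: [0.4595, 0.3735, 0.0045]
orientation: [-180.0, 0.0, 98.2]
ft_force: [-0.2, -0.0, 0.2]
opening: 0.0393
```

```bash
python3 -m jog '{"fingers":[1,1,1,1,1,1,1,1,1],"dp":[[0,0,0.17],[0,0,0.17],[0.012,-0.213,0],[0,-0.213,0],[0,-0.213,0],[0,-0.213,0],[0,-0.212,0],[0,0,0],[0,0,0]],"roll":[0,0,0,0,0,0,0,0,0]}'; python3 w.py w7;  python3 - <<'E'
from h import *
im,d,K,E=load('w7.npz'); C=cloud(d,K,E)
cv2.imwrite('pics/w7c.png',cv2.resize(im[150:290,180:320],None,fx=5,fy=4.2,interpolation=2)[:,:,::-1])
E
```

```text
time: 13.18
eef_pos: [0.4626, 0.1076, 0.0896]
orientation: [180.0, -0.0, 98.2]
ft_force: [-0.5, 0.4, -0.7]
opening: 0.0395
13.175 [0.4626 0.1076 0.0896] [ 1.7999e+02 -2.0000e-02  9.8170e+01] 0.0395 [-0.5  0.4 -0.7]
```

View pics/w7c.png

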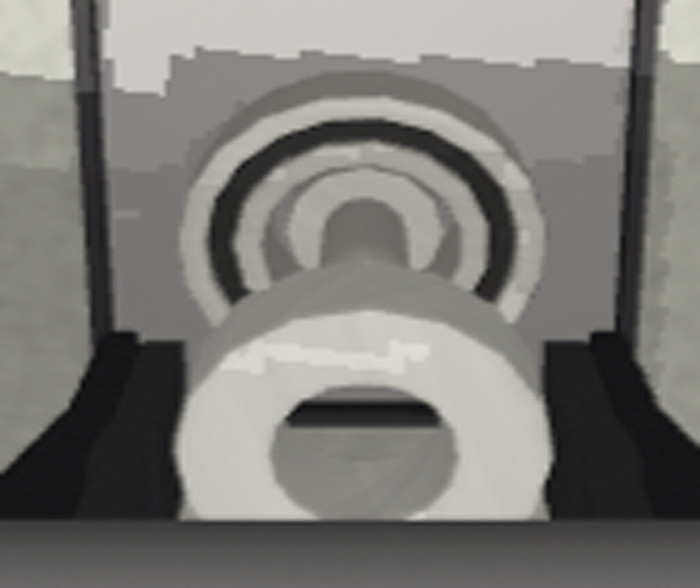

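```bash
python3 - <<'E'
from h import *
from arc import arc
im,d,K,E=load('w7.npz'); C=cloud(d,K,E)
print('spacer',arc(C,K,E,.095,.112,.1031,.020,(215,215,290,262)))
print('bearing',arc(C,K,E,.018,.032,.025,.028,(212,165,292,215)))
print('collar',arc(C,K,E,.009,.022,.019,.012,(238,188,270,202)))
m=(C[...,2]>.018)&(C[...,2]<.032);k=np.zeros_like(m);k[168:222,215:290]=1;k[183:,235:272]=0
P=C[m&k];A=np.c_[P[:,:2]-P[:,:2].mean(0),np.ones(len(P))];s=np.linalg.lstsq(A,P[:,2],rcond=None)[0];print('bearing plane',s.round(4),len(P))
def w(cx,cy,z): return onplane(K,E,cx/5+180-.4,cy/4.2+150-.4,z)[:2].round(4)
print('bore far edge', w(365,385,.1031),'bore L/R',w(270,455,.1031),w(457,455,.1031))
E
```

```text
spacer (array([0.4635, 0.1098]), np.float64(0.00029), array([217, 289]))
bearing (array([0.4637, 0.1077]), np.float64(0.00031), array([218, 288]))
collar (array([0.4637, 0.1083]), np.float64(0.00045), array([240, 267]))
bearing plane [ 0.0028 -0.0137  0.0237] 1647
bore far edge [0.4618 0.1177] bore L/R [0.4534 0.107 ] [0.4726 0.1097]
```

```bash
python3 -m jog '{"fingers":[1,1,1,1],"dp":[[0,-0.003,-0.1],[0,0,-0.07],[0,0,0],[0,0,0]],"roll":[0,0,0,0]}'; python3 w.py w8;  python3 - <<'E'
from h import *
im,d,K,E=load('w8.npz'); C=cloud(d,K,E)
cv2.imwrite('pics/w8c.png',cv2.resize(im[210:270,210:295],None,fx=8,fy=8,interpolation=2)[:,:,::-1])
E
```

```text
time: 13.72
eef_pos: [0.4629, 0.1077, 0.0476]
orientation: [180.0, -0.0, 98.3]
ft_force: [-0.6, -0.5, -0.4]
opening: 0.0394
13.725 [0.4629 0.1077 0.0476] [179.96  -0.    98.32] 0.0394 [-0.6 -0.5 -0.4]
```

View pics/w8c.png

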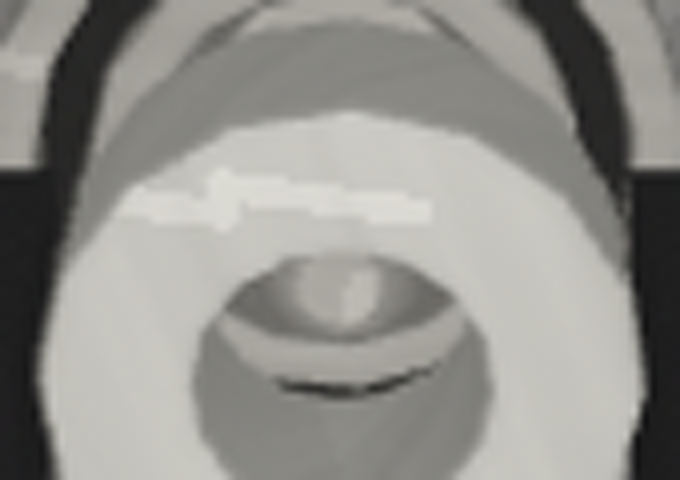

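```bash
python3 - <<'E'
from h import *
from arc import arc
im,d,K,E=load('w8.npz'); C=cloud(d,K,E)
def w(cx,cy,z): return onplane(K,E,cx/8+210-.44,cy/8+210-.44,z)[:2].round(4)
print('tip',w(337,290,.047))
z=.0611
print('far bore',w(343,253,z),'LR',w(193,380,z),w(493,380,z),'outer far',w(345,113,z),'outer LR',w(40,380,z),w(645,380,z))
print(arc(C,K,E,.055,.067,z,.02,(217,215,290,256)))
E
```

```text
tip [0.463  0.1083]
far bore [0.462  0.1178] LR [0.4537 0.1075] [0.4729 0.1103] outer far [0.4607 0.1273] outer LR [0.444  0.1061] [0.4826 0.1117]
(array([0.4637, 0.1091]), np.float64(0.00024), array([219, 289]))
```

```bash
python3 -m jog '{"fingers":[1,1,1,1,1,1],"dp":[[0,0,-0.016],[0,0,-0.016],[0,0,-0.016],[0,0,-0.016],[0,0,0],[0,0,0]],"roll":[0,0,0,0,0,0]}'
```

```text
time: 14.52
eef_pos: [0.4625, 0.1067, 0.031]
orientation: [-180.0, -0.0, 98.2]
ft_force: [0.3, 1.2, -0.9]
opening: 0.0393
```

```bash
python3 -m jog '{"fingers":[1,1,1,1],"dp":[[0,0,-0.004],[0,0,-0.002],[0,0,0],[0,0,0]],"roll":[0,0,0,0]}'; python3 -m jog '{"fingers":[-0.3,-0.3,-0.3,-0.3],"dp":[[0,0,0],[0,0,0],[0,0,0],[0,0,0]],"roll":[0,0,0,0]}'; python3 w.py w9;  python3 - <<'E'
from h import *
im,d,K,E=load('w9.npz'); C=cloud(d,K,E)
cv2.imwrite('pics/w9c.png',cv2.resize(im[190:270,190:310],None,fx=6,fy=6,interpolation=2)[:,:,::-1])
E
```

```text
time: 15.02
eef_pos: [0.4625, 0.1068, 0.0296]
orientation: [180.0, -0.0, 98.2]
ft_force: [-0.4, 0.1, -0.6]
opening: 0.0393
time: 15.52
eef_pos: [0.4625, 0.1068, 0.0296]
orientation: [180.0, 0.0, 98.2]
ft_force: [0.1, 0.1, 0.3]
opening: 0.0562
15.525 [0.4625 0.1068 0.0296] [179.99   0.    98.23] 0.0562 [0.1 0.1 0.3]
```

View pics/w9c.png

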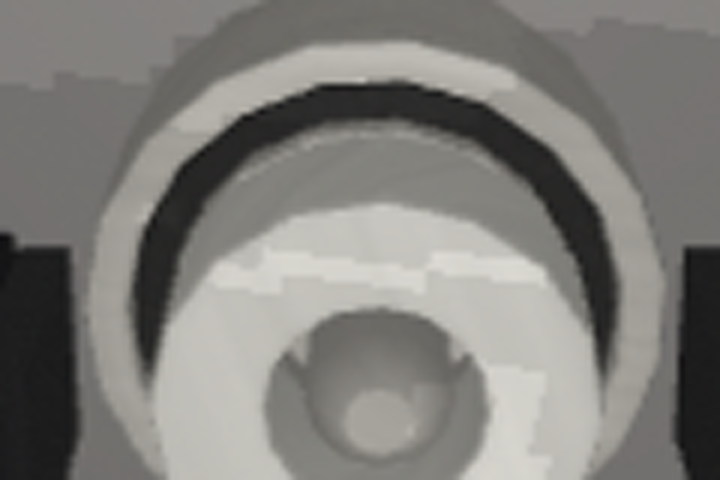

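```bash
python3 -m jog '{"fingers":[-0.3,-0.3,-1,-1,-1,-1,-1,-1,-1,-1,-1,-1,-1,-1,-1],"dp":[[0,0,0.1],[0,0,0.1],[0,0,0.2],[0,0,0.2],[0,0,0.172],[0.102,-0.156,0],[0.102,-0.156,0],[0.102,-0.156,0],[0.102,-0.156,0],[0.102,-0.156,0],[0.102,-0.156,0],[0.102,-0.156,0],[0.102,-0.156,0],[0,0,0],[0,0,0]],"roll":[0,0,0,0,0,0,0,0,0,0,0,0,0,0,0]}'; python3 w.py w10; python3 c.py w10 .026 .667 -.205 .035; python3 - <<'E'
from h import *
im,d,K,E=load('w10.npz'); C=cloud(d,K,E)
cv2.imwrite('pics/w10c.png',cv2.resize(im[135:205,205:305],None,fx=7,fy=7,interpolation=2)[:,:,::-1])
E
```

```text
time: 17.45
eef_pos: [0.6661, -0.2049, 0.2218]
orientation: [-179.9, -0.1, 98.2]
ft_force: [-0.6, 0.7, 0.0]
opening: 0.0868
17.45 [ 0.6661 -0.2049  0.2218] [-1.7994e+02 -6.0000e-02  9.8210e+01] 0.0868 [-0.6  0.7  0. ]
px [252.8 170.6] 525
cent 667.3 -206.3 ext [ 647.1883  -226.18604] [ 686.89404 -186.47046] mid [ 667.04114 -206.32825]
rect [ 667.4 -206.2] [40.3 36.3] 46.5
ell [ 667.2 -206.1] [38.5 40.5]
hex min-width dir 16 +60k; mean width 36.2 40.9 maxdir 46
```

View pics/w10c.png

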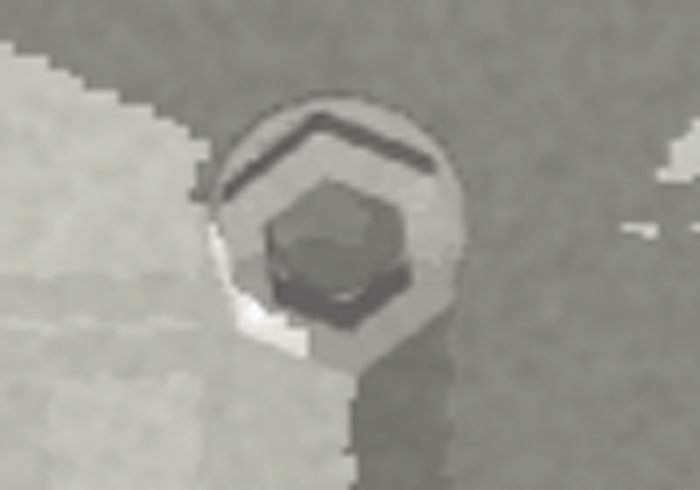

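View pics/w10.png

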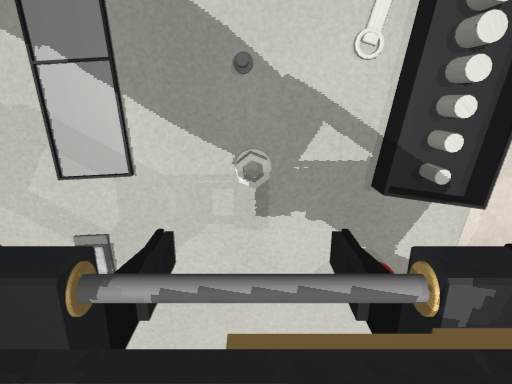

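```bash
python3 -m jog '{"fingers":[-1,-1,-1,-1,-1,-1,-1,-1,-1],"dp":[[0.004,-0.005,-0.2],[0,0,-0.2],[0,0,-0.2],[0,0,-0.16],[0,0,-0.06],[0,0,-0.032],[0,0,0],[0,0,0],[0,0,0]],"roll":[0.173,0,0,0,0,0,0,0,0]}'
```

```text
time: 18.62
eef_pos: [0.6684, -0.2069, 0.0111]
orientation: [179.9, 0.1, 106.0]
ft_force: [0.3, 0.4, 0.1]
opening: 0.0871
```

```bash
python3 -m jog '{"fingers":[-1,1,1,1,1,1,1,1],"dp":[[-0.003,0,-0.004],[0,0,0],[0,0,0],[0,0,0],[0,0,0],[0,0,0],[0,0,0],[0,0,0]],"roll":[0,0,0,0,0,0,0,0]}' 30
```

```text
time: 19.62
eef_pos: [0.6667, -0.2065, 0.0085]
orientation: [180.0, 0.0, 106.0]
ft_force: [-0.7, 0.1, 0.3]
opening: 0.036
```

```bash
python3 -m jog '{"fingers":[1,1,1,1,1,1,1,1,1,1,1,1,1],"dp":[[0,0,0.16],[0,0,0.16],[-0.0955,0.176,0],[-0.0955,0.176,0],[-0.0955,0.176,0],[-0.0955,0.176,0],[-0.0955,0.176,0],[-0.0955,0.176,0],[-0.0955,0.176,0],[-0.0955,0.176,0],[-0.0955,0.176,0],[0,0,0],[0,0,0]],"roll":[0,0,-0.087,-0.087,0,0,0,0,0,0,0,0,0]}'; python3 w.py w11
```

```text
time: 21.25
eef_pos: [0.452, 0.1894, 0.0886]
orientation: [180.0, 0.0, 98.2]
ft_force: [-0.3, 0.4, -1.4]
opening: 0.0357
21.25 [0.452  0.1894 0.0886] [1.7998e+02 3.0000e-02 9.8250e+01] 0.0357 [-0.3  0.4 -1.4]
```

View pics/w11.png

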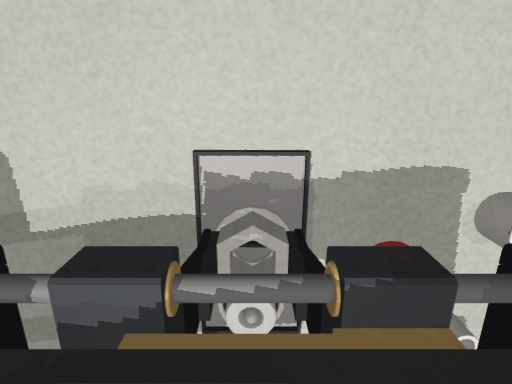

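```bash
python3 -m jog '{"fingers":[1,1,1,1,1,1,1],"dp":[[0,0,-0.1],[0,0,-0.1],[0,0,-0.06],[0,0,-0.03],[0,0,-0.01],[0,0,0],[0,0,0]],"roll":[0,0,0,0,0,0,0]}'
```

```text
time: 22.18
eef_pos: [0.4525, 0.1897, 0.0143]
orientation: [179.9, -0.0, 98.2]
ft_force: [0.9, -0.1, -1.0]
opening: 0.0357
```

```bash
python3 -m jog '{"fingers":[1,1,1,1],"dp":[[0,0,-0.006],[0,0,-0.002],[0,0,0],[0,0,0]],"roll":[0,0,0,0]}';python3 -m jog '{"fingers":[-0.3,-0.3,-0.3,-0.3,-0.3],"dp":[[0,0,0],[0,0,0],[0,0,0],[0,0,0],[0,0,0]],"roll":[0,0,0,0,0]}'
```

```text
time: 22.68
eef_pos: [0.4519, 0.1895, 0.0116]
orientation: [180.0, -0.0, 98.2]
ft_force: [0.3, 0.4, -2.3]
opening: 0.0358
time: 23.3
eef_pos: [0.4519, 0.1895, 0.0115]
orientation: [180.0, -0.0, 98.2]
ft_force: [0.2, 0.2, -0.4]
opening: 0.0564
```

```bash
python3 -m jog '{"fingers":[-0.3,-0.3,-0.3,-1,-1],"dp":[[0,0,0.1],[0,0,0.2],[0,0,0.2],[0,0,0.2],[0,0,0.14]],"roll":[0,0,0,0,0]}'; python3 w.py w12
python3 -m jog '{"fingers":[-1,-1,-1,-1,-1,-1,-1,-1,-1,-1,-1,-1,-1,-1],"dp":[[0.01,-0.187,0],[0.01,-0.187,0],[0.01,-0.187,0],[0.01,-0.187,0],[0.01,-0.187,0],[0.01,-0.187,0],[0.01,-0.187,0],[0.01,-0.187,0],[0.01,-0.187,0],[0.01,-0.187,0],[0.01,-0.187,0],[0.01,-0.187,0],[0,0,0],[0,0,0]],"roll":[0.067,0,0,0,0,0,0,0,0,0,0,0,0,0]}'; python3 w.py w13; python3 c.py w13 .018 .481 -.372 .06
```

```text
time: 23.92
eef_pos: [0.4525, 0.1897, 0.2244]
orientation: [179.8, -0.0, 98.2]
ft_force: [1.0, 0.3, -0.3]
opening: 0.0693
23.925 [0.4525 0.1897 0.2244] [ 1.7982e+02 -2.0000e-02  9.8190e+01] 0.0693 [ 1.   0.3 -0.3]
time: 25.72
eef_pos: [0.4816, -0.3709, 0.2208]
orientation: [-180.0, -0.1, 101.2]
ft_force: [-0.8, 0.4, -0.5]
opening: 0.087
25.725 [ 0.4816 -0.3709  0.2208] [-1.7997e+02 -9.0000e-02  1.0118e+02] 0.087 [-0.8  0.4 -0.5]
px [250.5 169.5] 2215
cent 480.7 -374.4 ext [ 454.06403 -415.48047] [ 507.16312 -333.1119 ] mid [ 480.6136 -374.2962]
rect [ 480.7 -374.4] [40.6 76.3] 11.2
ell [ 481.  -376.3] [ 49.5 101.6]
hex min-width dir 11 +60k; mean width 70.2 74.2 maxdir 51
```

View pics/w12.png

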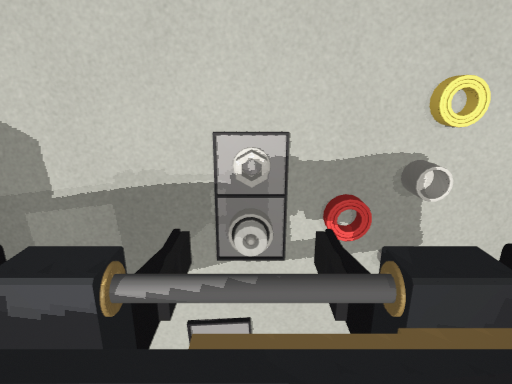

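View pics/w13.png

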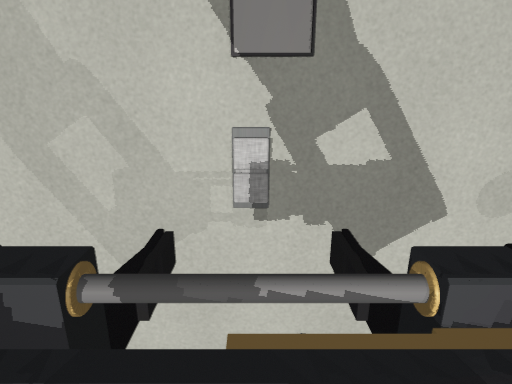

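```bash
python3 -m jog '{"fingers":[-1,-1,-1,-1,-1,-1,-1,-1,-1],"dp":[[-0.004,-0.012,-0.2],[0,0,-0.2],[0,0,-0.2],[0,0,-0.16],[0,0,-0.06],[0,0,-0.032],[0,0,0],[0,0,0],[0,0,0]],"roll":[0,0,0,0,0,0,0,0,0]}'; python3 -m jog '{"fingers":[-1,1,1,1,1,1,1,1],"dp":[[0,0,0],[0,0,0],[0,0,0],[0,0,0],[0,0,0],[0,0,0],[0,0,0],[0,0,0]],"roll":[0,0,0,0,0,0,0,0]}' 35
```

```text
time: 26.9
eef_pos: [0.4816, -0.3752, 0.0099]
orientation: [179.9, 0.1, 101.2]
ft_force: [0.3, -0.1, 0.7]
opening: 0.087
time: 27.9
eef_pos: [0.4808, -0.3745, 0.0085]
orientation: [-180.0, -0.0, 101.2]
ft_force: [-0.3, 0.5, 0.4]
opening: 0.0405
```

```bash
python3 -m jog '{"fingers":[1,1,1,1,1,1,1,1],"dp":[[0,0,0.12],[0,0,0.12],[-0.014,0.194,0],[-0.014,0.194,0],[-0.014,0.194,0],[-0.014,0.194,0],[0,0,0],[0,0,0]],"roll":[0,0,0,0,0,0,0,0]}'; python3 w.py w14
```

```text
time: 28.9
eef_pos: [0.467, -0.1807, 0.0686]
orientation: [180.0, 0.0, 101.3]
ft_force: [0.8, 0.1, -2.2]
opening: 0.0404
28.9 [ 0.467  -0.1807  0.0686] [1.7999e+02 4.0000e-02 1.0125e+02] 0.0404 [ 0.8  0.1 -2.2]
```

View pics/w14.png

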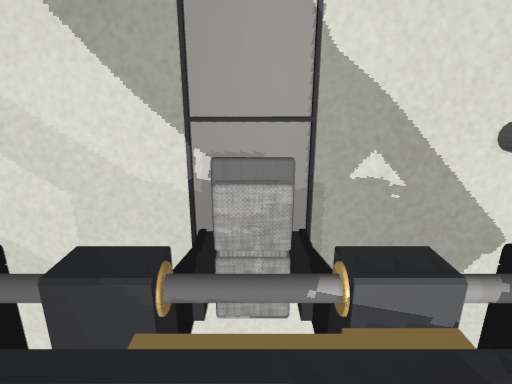

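```bash
python3 -m jog '{"fingers":[1,1,1,1,1,1],"dp":[[0,0,-0.1],[0,0,-0.08],[0,0,-0.03],[0,0,-0.012],[0,0,0],[0,0,0]],"roll":[0,0,0,0,0,0]}'
```

```text
time: 29.7
eef_pos: [0.4675, -0.1809, 0.0138]
orientation: [179.9, 0.1, 101.2]
ft_force: [0.1, 0.3, -2.1]
opening: 0.0402
```

```bash
python3 -m jog '{"fingers":[1,1,1,1],"dp":[[0,0,-0.004],[0,0,0],[0,0,0],[0,0,0]],"roll":[0,0,0,0]}'
```

```text
time: 30.2
eef_pos: [0.4669, -0.1804, 0.0121]
orientation: [-180.0, -0.0, 101.2]
ft_force: [-1.0, 0.3, -3.5]
opening: 0.0404
```

```bash
python3 -m jog '{"fingers":[1,1,-0.15,-0.15,-0.15,-0.15,-0.15,-0.15,-0.15,-1,-1],"dp":[[0,0,-0.002],[0,0,0],[0,0,0],[0,0,0],[0,0,0],[0,0,0],[0,0,0.1],[0,0,0.2],[0,0,0.2],[0,0,0.2],[0,0,0.14]],"roll":[0,0,0,0,0,0,0,0,0,0,0]}'; python3 w.py w15
python3 -m jog '{"fingers":[-1,-1,-1,-1,-1,-1,-1,-1,-1,-1,-1],"dp":[[0.085,0.172,0],[0.085,0.172,0],[0.085,0.172,0],[0.085,0.172,0],[0.085,0.172,0],[0.085,0.172,0],[0.085,0.172,0],[0.085,0.172,0],[0.085,0.172,0],[0,0,0],[0,0,0]],"roll":[0,0,0,0,0,0,0,0,0,0,0]}'; python3 w.py w16; python3 c.py w16 .04 .658 .205 .04
```

```text
time: 31.58
eef_pos: [0.4675, -0.1808, 0.2244]
orientation: [179.9, 0.1, 101.2]
ft_force: [0.6, -0.7, -0.9]
opening: 0.0629
31.575 [ 0.4675 -0.1808  0.2244] [1.7987e+02 1.2000e-01 1.0121e+02] 0.0629 [ 0.6 -0.7 -0.9]
time: 33.0
eef_pos: [0.6577, 0.2063, 0.2207]
orientation: [-179.9, 0.0, 101.2]
ft_force: [-0.6, 0.1, 0.2]
opening: 0.0868
33.0 [0.6577 0.2063 0.2207] [-1.7992e+02  3.0000e-02  1.0123e+02] 0.0868 [-0.6  0.1  0.2]
px [252.5 173.1] 404
cent 658.5 205.2 ext [637.87317 184.3421 ] [679.2601 226.0487] mid [658.56665 205.1954 ]
rect [658.5 205.1] [40.2 40.2] 56.2
ell [658.4 205.2] [40.7 41.3]
hex min-width dir 41 +60k; mean width 40.7 41.4 maxdir 8
```

View pics/w15.png

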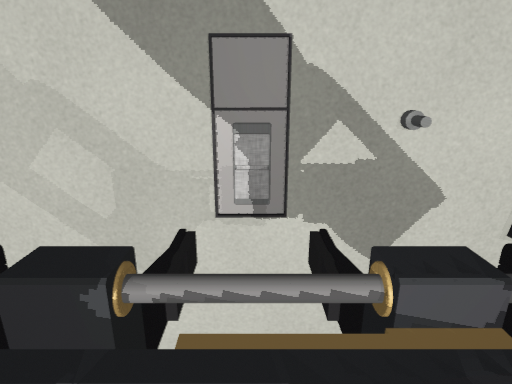

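View pics/w16.png

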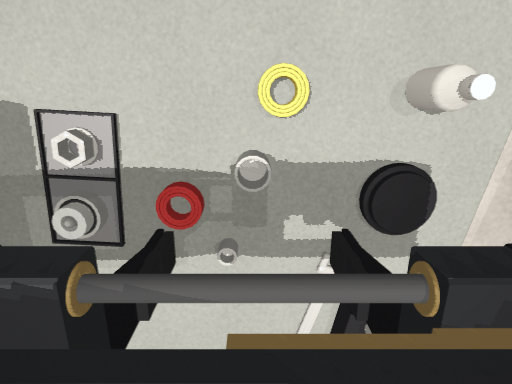

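```bash
python3 -m jog '{"fingers":[-1,-1,-1,-1,-1,-1,-1,-1,-1],"dp":[[0.003,-0.004,-0.2],[0,0,-0.2],[0,0,-0.2],[0,0,-0.14],[0,0,-0.06],[0,0,-0.024],[0,0,0],[0,0,0],[0,0,0]],"roll":[0,0,0,0,0,0,0,0,0]}'; python3 -m jog '{"fingers":[-1,1,1,1,1,1,1,1],"dp":[[0,0,0],[0,0,0],[0,0,0],[0,0,0],[0,0,0],[0,0,0],[0,0,0],[0,0,0]],"roll":[0,0,0,0,0,0,0,0]}' 25
```

```text
time: 34.17
eef_pos: [0.6598, 0.2058, 0.017]
orientation: [179.9, 0.0, 101.2]
ft_force: [-0.5, -0.9, -0.5]
opening: 0.0872
time: 35.17
eef_pos: [0.6587, 0.2055, 0.0155]
orientation: [-180.0, 0.0, 101.2]
ft_force: [0.1, 0.1, -0.3]
opening: 0.0409
```

```bash
python3 -m jog '{"fingers":[1,1,1,1,1,1,1,1,1,1,1],"dp":[[0,0,0.16],[0,0,0.16],[-0.121,-0.1623,0],[-0.121,-0.1623,0],[-0.121,-0.1623,0],[-0.121,-0.1623,0],[-0.121,-0.1623,0],[-0.121,-0.1623,0],[-0.121,-0.1623,0],[0,0,0],[0,0,0]],"roll":[0,0,0,0,0,0,0,0,0,0,0]}'; python3 w.py w17
```

```text
time: 36.55
eef_pos: [0.4473, -0.0786, 0.0956]
orientation: [180.0, -0.0, 101.1]
ft_force: [0.3, -0.3, -3.0]
opening: 0.0409
36.55 [ 0.4473 -0.0786  0.0956] [ 1.7996e+02 -1.0000e-02  1.0114e+02] 0.0409 [ 0.3 -0.3 -3. ]
```

View pics/w17.png

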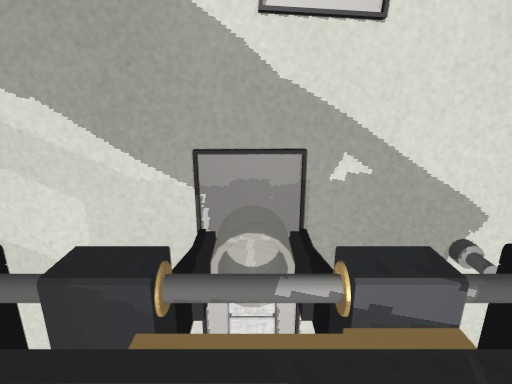

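```bash
python3 -m jog '{"fingers":[1,1,1,1,1,1,1],"dp":[[0,0,-0.1],[0,0,-0.1],[0,0,-0.06],[0,0,-0.03],[0,0,-0.01],[0,0,0],[0,0,0]],"roll":[0,0,0,0,0,0,0]}'; python3 -m jog '{"fingers":[1,1,1,1],"dp":[[0,0,-0.004],[0,0,-0.002],[0,0,0],[0,0,0]],"roll":[0,0,0,0]}'
```

```text
time: 37.48
eef_pos: [0.4477, -0.0787, 0.0212]
orientation: [179.9, 0.0, 101.2]
ft_force: [0.0, 0.3, -2.9]
opening: 0.0412
time: 37.98
eef_pos: [0.4471, -0.0785, 0.019]
orientation: [-180.0, -0.0, 101.2]
ft_force: [0.5, -0.2, -2.5]
opening: 0.0411
```

```bash
python3 -m jog '{"fingers":[1,1,-0.3,-0.3,-0.3,-0.3],"dp":[[0,0,-0.002],[0,0,0],[0,0,0],[0,0,0],[0,0,0],[0,0,0]],"roll":[0,0,0,0,0,0]}'; python3 -m jog '{"fingers":[-0.3,-0.3,-0.3,-1,-1,-1],"dp":[[0,0,0.1],[0,0,0.2],[0,0,0.2],[0,0,0.2],[0,0,0.12],[0,0,0]],"roll":[0,0,0,0,0,0]}'; python3 w.py w18
```

```text
time: 38.72
eef_pos: [0.4472, -0.0785, 0.0187]
orientation: [180.0, 0.0, 101.2]
ft_force: [-0.4, 0.6, -0.3]
opening: 0.0558
time: 39.48
eef_pos: [0.4489, -0.0791, 0.2266]
orientation: [179.7, 0.2, 101.2]
ft_force: [-0.2, 0.4, 0.4]
opening: 0.0789
39.475 [ 0.4489 -0.0791  0.2266] [179.7    0.18 101.2 ] 0.0789 [-0.2  0.4  0.4]
```

View pics/w18.png

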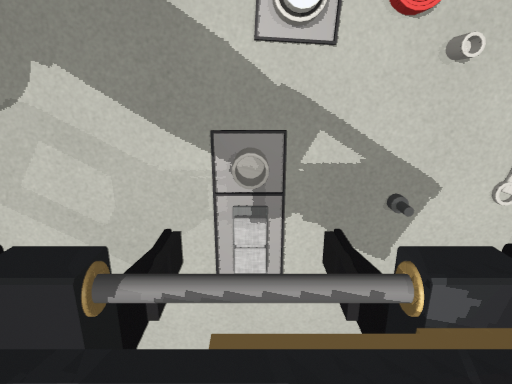

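```bash
python3 -m jog '{"fingers":[-1,-1,-1,-1,-1,-1,-1,-1,-1,-1,-1,-1],"dp":[[-0.02,0.2,0],[-0.02,0.2,0],[-0.02,0.2,0],[-0.02,0.2,0],[-0.02,0.2,0],[-0.02,0.2,0],[-0.02,0.2,0],[-0.02,0.2,0],[-0.02,0.2,0],[-0.02,0.2,0],[0,0,0],[0,0,0]],"roll":[0,0,0,0,0,0,0,0,0,0,0,0]}'; python3 - <<'E'
from station import optics
from h import *
import numpy as np,cv2
V=[]
for n,b in [("top",(140,205,360,280)),("scene",(190,120,400,250))]:
    p=optics.camera_params(n); im,d=optics.get_image(n); K,E=p["camera_matrix"],p["extrinsics"]; C=cloud(d,K,E)
    o=np.array([-.0015,-.0015]) if n=='top' else np.array([.0015,.0025])
    for nm,x,y,r0,r1,h in [('bearing',.463,.1083,.021,.026,.025),('spacer',.463,.1083,.011,.018,.043),('nut',.452,.1893,.012,.017,.029),('pad',.467,-.1804,0,.018,.021),('piston',.447,-.0785,.017,.021,.043)]:
        q=np.hypot(C[...,0]-x-o[0],C[...,1]-y-o[1]); m=(q>r0)&(q<r1)&(C[...,2]>.012)
        P=C[m]; k=abs(P[:,2]-np.median(P[:,2]))<.005; P=P[k]
        A=np.c_[P[:,:2]-P[:,:2].mean(0),np.ones(len(P))]; s=np.linalg.lstsq(A,P[:,2],rcond=None)[0]
        print(n,nm,len(P),'z',s[2].round(4),'want',h,'tilt deg',np.degrees(np.arctan(np.hypot(*s[:2]))).round(1))
    x0,y0,x1,y1=b; V.append(cv2.resize(im[y0:y1,x0:x1],(750,int(750*(y1-y0)/(x1-x0))),interpolation=2)[:,:,::-1])
    cv2.imwrite(f'pics/fin_{n}.png',V[-1])
E
```

```text
time: 41.02
eef_pos: [0.3963, 0.4206, 0.2214]
orientation: [-179.8, 0.1, 101.2]
ft_force: [0.2, -0.8, -1.1]
opening: 0.0869
top bearing 122 z 0.0248 want 0.025 tilt deg 0.7
top spacer 118 z 0.0433 want 0.043 tilt deg 1.6
top nut 80 z 0.0291 want 0.029 tilt deg 1.8
top pad 180 z 0.0206 want 0.021 tilt deg 0.3
top piston 67 z 0.0427 want 0.043 tilt deg 1.7
scene bearing 86 z 0.0232 want 0.025 tilt deg 2.4
scene spacer 96 z 0.0422 want 0.043 tilt deg 2.1
scene nut 84 z 0.0276 want 0.029 tilt deg 0.8
scene pad 92 z 0.02 want 0.021 tilt deg 1.2
scene piston 70 z 0.0319 want 0.043 tilt deg 2.3
```

View pics/fin_top.png

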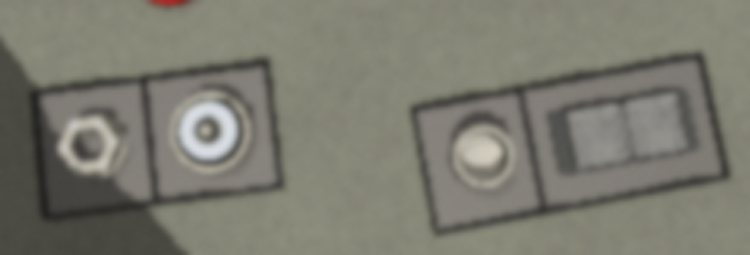

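View pics/fin_scene.png

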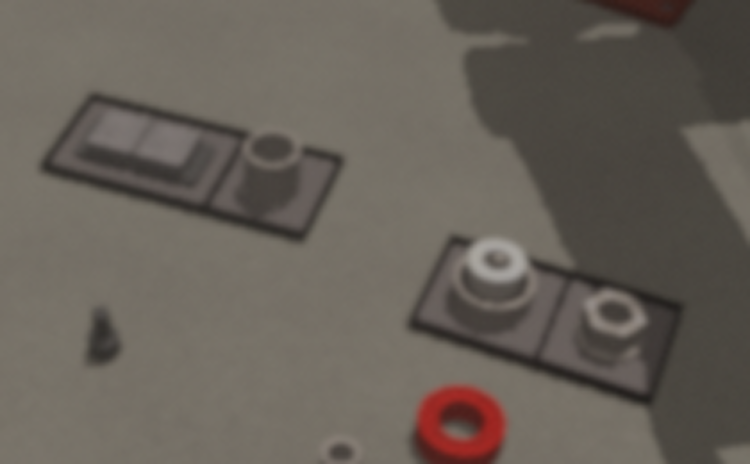

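```bash
python3 -c "
from station import arm; print(arm.finish_job())"
```

```text
the job is handed in; nothing more can be done
None
```

Both kits are made up and the job was handed in at about 41 s. I did the parts in the order asked, and the gripper was open and clear of everything at hand-in. I did not touch the red or yellow look-alikes.

- **Pin tray:** the steel bearing is over the pin on the tray floor, and the aluminium spacer is over the same pin on top of the bearing. The hub nut is flange down in the empty bay.
- **Other tray:** the brake pad is flat with its lining up in the long bay, and the piston stands open end up in the short bay.

**Last checks:** in the top camera every part's top face is within 0.5 mm of its expected height and within 2° of level, and both cameras show each part in its bay. The table gives heights above the table.

| Part | Measured, top camera (mm) | Expected (mm) |
|---|---|---|
| Bearing | 24.8 | 25 |
| Spacer | 43.3 | 43 |
| Nut | 29.1 | 29 |
| Pad | 20.6 | 21 |
| Piston | 42.7 | 43 |

**Disagreements:**
- The scene camera read 1–2 mm lower on the bearing, spacer, nut and pad, with tilts up to 2.4°.
- The scene camera gave 32 mm for the piston instead of 43. I take this to be its slanted view catching the cup's side wall, because its picture shows the piston upright.
- The two fixed cameras differ by about 3–4 mm in x and y, so I aligned the bearing and the spacer over the pin with the wrist camera.

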